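Stow the folded skewers under the grill clamp

TASK

Put the folded skewer set away in the aluminium grill clamp: swing the clamp's arm all the way back over centre, take the set out of the wooden rack and lay it flat and centred in the cradle between the four posts, then swing the arm over centre again so that its pad clamps the set down. The set stands on its narrow edge in the rack and will not go into the cradle that way, so put it down and take it again. Leave the ramekin, shaker and tongs alone.

Things in the scene. Friction and masses are not known exactly. Their poses are not given: they have to be found in the camera images.
- clamp: Aluminium toggle clamp fixed to the shelf. Origin on the shelf below the cradle's centre; z up, +x from cradle to hinge, y parallel to the hinge axis. Base plate x -50 to 135, y +-58, top at z 10 mm. Two hinge cheeks, x 77 to 105, y +-15, up to z 62.
- cradle (a point): Centre of the cradle floor, 10 mm above the clamp's origin, same axes. Four posts 8 (x) x 22 (y) mm, 18 mm tall above the floor, inner faces at x +-19.75 (39.5 mm apart), centred at y +-41: 60 mm free for fingers between the two posts of a side. The set's block belongs here lying flat along y, its centre 10 mm above this point.
- hinge (a point): Point on the arm's hinge axis, mid-width, at (90.7, 0, 50) mm in the clamp's frame.
- clamp_arm (a joint): Angle of the clamp's steel arm, rad. 0: shut on nothing, level, pointing to the clamp's -x. Grows as it swings up and back; 1.9: fully open against its stop, leaning back past upright. A spring drives it to either end; dead centre near 0.95 (about 4 N at the bar). With the set in the cradle it rests at about 0.2, pad on the set.
- bar (a point): Centre of the black T-bar handle at the arm's end: cylinder 16 mm across, 32 mm long, parallel to the hinge axis, to be pinched by its two ends. 125 mm along the arm from the hinge and 10 mm to its upper side (joint 0: at (-34.3, 0, 60) mm in the clamp's frame). The arm is 14 mm wide. Axes turn with the arm.
- pad: Black rubber pad, 16 mm in diameter, 8 mm thick, under the arm 85 mm from the hinge; origin at the centre of its lower, pressing face.
- skewers: Folded skewer set: dark wooden block 20 (x) x 110 (y) x 36 (z) mm; steel loops stick out 33 mm beyond its +y end. Origin at the block's centre. At the start it stands on its narrow long edge in the rack, z up, 36 mm tall, 20 mm thick. Lying flat its x axis is vertical (either way up), 20 mm high, 36 mm wide. About 0.12 kg.
- rack: Low wooden rack fixed to the shelf, base 60 (x) x 130 (y) x 8 mm; origin on the shelf below its centre. Two pairs of cheeks, each 10 (x) x 20 (y) mm, rising to z 24, centred at y = +-40, leave a slot 24 mm wide along y that holds the set, with its middle free for fingers.
- ramekin: White ceramic ramekin, 84 mm across, 45 mm high, origin under its centre. Bystander.
- shaker: Red plastic spice shaker with flip-top, 44 mm across, 84 mm high, origin under its centre. Bystander.
- tongs: Steel tongs lying flat, 240 mm long along their x, 14 mm high, origin under the middle. Bystander.
Things that resemble listed ones, but are neither listed nor needed, are in the scene too. There is more than one size of the skewers; the job needs the larger. Of the things that look like the clamp, take the one that is nearest to the robot's base at the start.

How it is judged:
By the outcome, as a careful person would: the job done as asked, in the order asked, and still so for the second after the job is handed in, with the robot touching nothing.
It also fails if it takes over 72 s, if anything falls off the work surface, if the arm or the gripper's body presses on something with over 40 N, if the wrist force passes 120 N, or if a joint passes its speed limit or range.

ROBOT

A 7-joint arm with a two-finger parallel gripper is mounted at the origin on the work surface. World frame = base frame: x ahead of the robot, y to its left, z up, the work surface at z = 0. Lengths are in m, angles in rad, forces in N, time in s.
With the tool pointing down it reaches from about 0.425 to 0.875 m from the base axis. Payload 9.9 kg.
Tool frame: the origin (TCP) lies midway between the tips of the shut fingers; the grasp point (between the pads) lies env.pinch_z behind it (env.pinch_z is the distance from the TCP to the grasp point, in m); z points along the fingers, y is the line along which they close (so a half turn about z gives the same grasp; the last joint's range is limited). The gripper opens to 85 mm and grips with 20 to 120 N. Pads are 22 mm wide; open, the fingers measure 114 mm over their backs; the gripper's body (76 mm by 85 mm) begins 54 mm behind the grasp point. The pads swing forward as they close: fully open they stand 13 mm farther back than shut.
Start: joints at [-1.406, 0.576, 0.025, 1.437, -0.015, 1.129, -0.057], TCP at [0.166, 0.654, 0.195] pointing down, gripper open.
Joint ranges: [-2.76, 2.76], [-0.34, 2.15], [-1.52, 1.57], [0.19, 2.46], [-1.09, 4.23], [0.17, 1.99], [-2.82, 2.82]. Speed limits (rad/s): [2.22, 2.22, 3.01, 3.01, 3.14, 3.14, 3.14].

INTERFACE

Orientations are given as a unit quaternion [x, y, z, w].
In Python, from cell import env gives the robot as it stands.
- The arm moves only by the tool arm_command, never from a script. Its argument "plan" is a list of rows, each a list of 7 numbers: the shift along the tool's x, y, z in m, then the turn, a rotation vector about the tool's x, y, z in degrees, then the closure, from 0 (fully open) to 1 (shut). In form: [[x, y, z, wx, wy, wz, claw], ...]. A call has 1 to 10 rows; each row shifts and turns the commanded pose from where the row before left it, along the tool's axes as they then stand; what a row does not reach is not made up. A row lasts 1/10 s, in which the tool goes at most 50 mm and 8.59 degrees, less where a joint would pass 70% of its speed; a pose out of reach is approached as far as the arm can. A call is refused whole if a number of a shift passes 0.05 or a number of a turn 8.59, either way. A call with a gripper value outside its range is refused whole. The fingers move at their own pace and stop on an object; "newtons" is the grip in N (left out, the last holds). Time passes only in rows, so rows that do not move let the fingers close. It gives the time, the measured TCP pose, the force, the opening and the grip force at its end, in the units of the state.
- env.sense(): the state, without advancing time (a new reading comes with each control period).
- env.camera(name): name is "scene" or "top" or "wrist"; returns a dict with "color" (420x560x3 uint8, red, green, blue), "mtx" (3x3 intrinsics, pixels), "world_from_camera" (4x4, takes a point from camera to world coordinates). Camera axes: x right, y down, z forward; pixel columns grow to the right and rows downward; lengths in m; the calibration is good to about 2 mm. The wrist camera is an equidistant fisheye: a pixel r from the principal point sees the ray r / f radians off the axis. A picture is of the moment at which its call begins. There is no depth.
- env.close_job(): hands the job in; it is judged then, once.
Trained networks look in the newest picture that a camera, given by its name, has taken for a name from the list of things; names that differ only in an ending like _2 or _b are one class to them, and where a whole thing is asked for, a point or a joint stands for the part that bears it (a point fixed in the world has none). Each returns a list of dicts, best first, with "conf" (0 to 1); they miss things now and then, are a little off and sometimes report something else, mostly with a low value. They report only what shows in the picture. A call takes as long as a camera call. They do not tell look-alikes from the thing itself.
- env.outline_of(thing, camera): "region" (420x560 bool, what is visible of it) and "box" ([centre column, centre row, width, height] in pixels, round what is visible of it).
- env.pinpoint(thing, camera): "position" ([column, row] in pixels: a listed point, or the origin of a listed thing).
The state is a dict: "time_s": time; "joints": joint angles; "qd": joint speeds; "effort": joint torques, N m; "tool_pos": TCP position; "tcp_rot": TCP orientation; "contact_force": force on the tool from outside, world axes, zero at the start; "ft_torque": the same for the moment, N m; "finger_gap": finger opening in m; "finger_force": force on a finger pad.
Only numpy, scipy, OpenCV 4.12 (cv2) and the standard library are available. Lean on these libraries where they do the work, as an engineer would, in place of code of your own. Each camera call takes 0.05 s, during which the arm holds its last target. There are 200 camera calls.

## Working session

There is one attempt and no reset: what is moved stays moved. The work goes in short steps, Python scripts to look and compute and a tool call to move; the robot and the scene stay as the last step left them, time stands still between calls to the robot, and variables do not carry over. Pictures are saved under pics/ and viewed, at most 10 in all, crops included, and the job is handed in when it is done.

Besides the shell and the picture viewer there is one more tool, called after "Call:" by a JSON object that holds its "method" and its "body". arm_command: Moves the arm, as the interface text tells. Its arguments: {"type":"object","properties":{"plan":{"type":"array"},"newtons":{"type":"number"}},"required":["plan"]}

```bash
ls; mkdir -p pics; python3 - <<'E'
from cell import env
import cv2,numpy as np
s=env.sense();print(s,env.pinch_z)
for c in("scene","top"):
    d=env.camera(c);cv2.imwrite(f"pics/{c}0.png",d["color"][:,:,::-1]);print(c,d["mtx"].tolist(),d["world_from_camera"].round(4).tolist())
    for t in("clamp","cradle","hinge","bar","skewers","rack","ramekin","shaker","tongs","pad"):
        print(t,[(np.round(r["position"],1).tolist(),round(r["conf"],2)) for r in env.pinpoint(t,c)],[(np.round(r["box"]).tolist(),round(r["conf"],2)) for r in env.outline_of(t,c)])
E
```

```text
pics
{'time_s': 0.0, 'joints': array([-1.40577223,  0.57652017,  0.0248637 ,  1.43792482, -0.01502668,
        1.12900182, -0.05649841]), 'qd': array([ 0.00025323,  0.00060023, -0.00020374, -0.00092796,  0.00021916,
       -0.0006816 ,  0.00116131]), 'effort': array([ 5.77298997e-04, -7.65760016e+01,  2.25041650e+00, -2.85963553e+01,
        1.51538977e-02,  1.29965154e-02, -2.96913640e-07]), 'tool_pos': array([0.16610007, 0.65370459, 0.19434524]), 'tcp_rot': array([ 1.24087542e-01,  9.92270923e-01, -8.32012131e-04, -6.69150814e-05]), 'contact_force': array([ 0.25393298, -0.15598121,  0.27680825]), 'ft_torque': array([-0.05882278, -0.00434925,  0.02493253]), 'finger_force': 0.0, 'finger_gap': 0.08540295206654751} 0.0187
scene [[510.89536167833256, 0.0, 280.8032227791319], [0.0, 510.89536167833256, 210.09598807386348], [0.0, 0.0, 1.0]] [[0.0547, 0.695, -0.7169, 1.4818], [0.9984, -0.0301, 0.0469, -0.1535], [0.011, -0.7184, -0.6956, 0.9954], [0.0, 0.0, 0.0, 1.0]]
clamp [([223.7, 222.1], 0.9), ([147.4, 230.4], 0.89), ([341.5, 311.4], 0.17)] [([139.0, 239.0, 68.0, 71.0], 0.73), ([222.0, 2
[... 1403 characters left out ...]
[414.0, 222.0, 56.0, 80.0], 0.73), ([331.0, 230.0, 52.0, 75.0], 0.6)]
bar [([328.5, 264.7], 0.68), ([415.1, 249.7], 0.66)] [([418.0, 227.0, 19.0, 57.0], 0.59)]
skewers [([143.5, 256.2], 0.81), ([152.8, 312.3], 0.71)] [([144.0, 257.0, 52.0, 20.0], 0.89), ([150.0, 312.0, 3.0, 44.0], 0.55)]
rack [([147.3, 258.4], 0.88)] [([149.0, 260.0, 54.0, 38.0], 0.7)]
ramekin [([260.9, 167.4], 0.79)] [([261.0, 166.0, 34.0, 30.0], 0.56)]
shaker [([208.2, 160.5], 0.64)] [([208.0, 156.0, 20.0, 24.0], 0.54)]
tongs [([328.0, 262.4], 0.72), ([226.8, 127.2], 0.61)] [([220.0, 130.0, 89.0, 26.0], 0.6), ([328.0, 232.0, 50.0, 79.0], 0.22)]
pad [] [([149.0, 259.0, 53.0, 33.0], 0.42), ([331.0, 231.0, 52.0, 76.0], 0.15)]
```

```bash
python3 - <<'E'
import cv2,numpy as np
a=cv2.imread("pics/scene0.png")[150:340,90:450];b=cv2.imread("pics/top0.png")[100:350,90:450]
cv2.imwrite("pics/both.png",np.vstack([cv2.resize(a,(600,317),interpolation=3),cv2.resize(b,(600,417),interpolation=3)])[:, :][:734])
im=cv2.imread("pics/both.png");cv2.imwrite("pics/both.png",cv2.resize(im,None,fx=.817,fy=.817))
E
```

```text
(no output)
```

View pics/both.png

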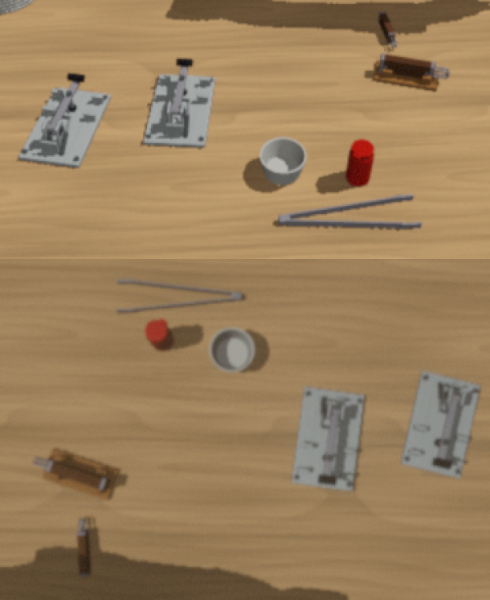

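View pics/top0.png

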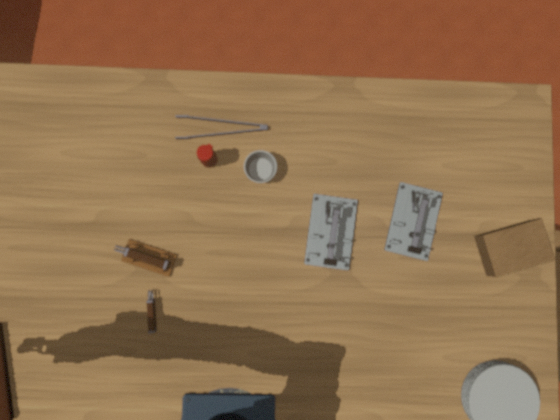

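Top view (full image): clamp candidates are at (332,232) and (414,222). The nearest to the base (base around (230,410)) is (332,232), and its arm is shut with the bar at (328,263). The skewer candidates are the set in the rack at (145,257) and a smaller loose one at (152,312). I want the one in the rack. Next I'll measure from both views.

```bash
cat > h.py <<'E'
from cell import env
import cv2,numpy as np
from scipy.spatial.transform import Rotation as R
def ray(d,p,fish=False):
    K=d["mtx"];T=d["world_from_camera"]
    v=np.array([(p[0]-K[0,2])/K[0,0],(p[1]-K[1,2])/K[1,1]])
    if fish:
        r=np.hypot(*v); c=np.r_[v/max(r,1e-9)*np.sin(r),np.cos(r)]
    else: c=np.r_[v,1]
    c=T[:3,:3]@c; return T[:3,3],c/np.linalg.norm(c)
def onz(d,p,z,fish=False):
    o,c=ray(d,p,fish); return o+c*(z-o[2])/c[2]
def tri(rs):
    A=sum(np.eye(3)-np.outer(c,c) for o,c in rs);b=sum((np.eye(3)-np.outer(c,c))@o for o,c in rs)
    x=np.linalg.solve(A,b);return x,[round(float(np.linalg.norm(np.cross(x-o,c)))*1000,1) for o,c in rs]
def proj(d,X,fish=False):
    T=d["world_from_camera"];c=T[:3,:3].T@(np.asarray(X)-T[:3,3]);K=d["mtx"]
    n=c[:2]/c[2]
    if fish: n=c[:2]/np.hypot(*c[:2])*np.arctan2(np.hypot(*c[:2]),c[2])
    return n*K[0,0]+K[:2,2]
def rect(mask): # minarea rect corners
    m=max(cv2.findContours(mask.astype(np.uint8),0,1)[0],key=cv2.contourArea)
    return cv2.boxPoints(cv2.minAreaRect(m))
def st():
    s=env.sense();print("t",round(s["time_s"],2),"tcp",s["tool_pos"].round(4),"R cols",R.from_quat(s["tcp_rot"]).as_matrix().round(3).tolist(),"j",s["joints"].round(2),"gap",round(s["finger_gap"],4),"F",s["contact_force"].round(1));return s
E
python3 - <<'E'
from h import *
d={c:env.camera(c) for c in("top","scene")}
near={"cradle":((327,244),(226,217)),"hinge":((336,213),(217,236)),"clamp":((328,247),(224,222)),"bar":((328,264),(230,192)),"skewers":((143,256),(391,201)),"rack":((147,258),(387,204)),"ramekin":((261,167),(293,274)),"shaker":((208,160),(350,280))}
def pick(t,c,n):
    r=[np.array(q["position"]) for q in env.pinpoint(t,c)];r=[q for q in r if np.hypot(*(q-n))<22]
    return min(r,key=lambda q:np.hypot(*(q-n))) if r else np.array(n,float)
for t,(a,b) in near.items():
    pa,pb=pick(t,"top",a),pick(t,"scene",b)
    x,e=tri([ray(d["top"],pa),ray(d["scene"],pb)]);print(t,x.round(4),e,pa.round(1),pb.round(1))
for t,n,z in(("clamp",(331,231),.01),("skewers",(144,257),.044),("rack",(149,260),.016),("skewers",(151,312),.02)):
    for q in env.outline_of(t,"top"):
        if np.hypot(*(np.array(q["box"][:2])-n))<15:
            P=np.array([onz(d["top"],p,z)[:2] for p in rect(q["region"])]);print(t,"rect",P.round(3).tolist(),P.mean(0).round(4),[round(float(np.linalg.norm(P[i]-P[i-1])),3) for i in(1,2)])
E
```

```text
cradle [ 0.492  -0.2395  0.0124] [0.7, 0.7] [326.4 245. ] [225.1 217.7]
hinge [ 0.5844 -0.2528  0.0527] [2.2, 2.2] [335.9 208.1] [219.1 232.5]
clamp [ 4.873e-01 -2.476e-01 -2.000e-04] [2.4, 2.4] [330. 247.] [223.6 220. ]
bar [ 0.4492 -0.2367  0.0609] [7.4, 7.4] [331.2 262.8] [228.3 194.3]
skewers [0.4508 0.2191 0.0272] [0.5, 0.5] [144.1 256.7] [389.6 198.6]
rack [ 0.4494  0.2137 -0.0071] [0.3, 0.3] [150.5 257. ] [386.  207.1]
ramekin [ 0.6924 -0.0641  0.0111] [1.2, 1.2] [260.4 166. ] [294.7 273.5]
shaker [7.1e-01 7.1e-02 1.0e-04] [0.9, 0.9] [209.2 158.5] [350. 280.]
clamp rect [[0.438, -0.181], [0.627, -0.198], [0.617, -0.318], [0.428, -0.299]] [ 0.5275 -0.249 ] [0.189, 0.121]
clamp rect [[0.439, -0.231], [0.584, -0.234], [0.584, -0.271], [0.438, -0.267]] [ 0.5111 -0.2507] [0.145, 0.037]
skewers rect [[0.458, 0.284], [0.48, 0.278], [0.443, 0.149], [0.42, 0.155]] [0.4501 0.2163] [0.024, 0.134]
rack rect [[0.438, 0.281], [0.495, 0.265], [0.458, 0.141], [0.4, 0.158]] [0.4478 0.2113] [0.06, 0.129]
skewers rect [[0.365, 0.216], [0.367, 0.195], [0.264, 0.182], [0.262, 0.203]] [0.3144 0.1989] [0.021, 0.103]
```

Call:
{"method": "arm_command", "body": {"plan": [[-0.035, -0.034, 0, 0, 0, 0, 0], [-0.035, -0.034, 0, 0, 0, 0, 0], [-0.035, -0.034, 0, 0, 0, 0, 0], [-0.035, -0.034, 0, 0, 0, 0, 0], [-0.035, -0.034, 0, 0, 0, 0, 0], [-0.035, -0.034, 0, 0, 0, 0, 0], [-0.035, -0.034, 0, 0, 0, 0, 0], [-0.035, -0.034, 0, 0, 0, 0, 0], [-0.035, -0.034, 0, 0, 0, 0, 0], [-0.03, -0.02, 0, 0, 0, 0, 0]], "newtons": 30}}

```text
time_s: 4.2
tool_pos: [0.4213, 0.2499, 0.1956]
tcp_rot: [0.125, 0.992, -0.0, 0.0]
contact_force: [0.5, 1.2, -0.0]
finger_gap: 0.0853
finger_force: 0.0
```

```bash
python3 - <<'E'
from h import *
st();d=env.camera("wrist");cv2.imwrite("pics/w1.png",d["color"][:,:,::-1]);print(d["mtx"][0],d["world_from_camera"].round(3).tolist())
for t,z in(("skewers",.026),("rack",0),("shaker",0)):
    for q in env.pinpoint(t,"wrist"): print(t,np.round(q["position"],1),round(q["conf"],2),onz(d,q["position"],z,1).round(4))
    for q in env.outline_of(t,"wrist"):
        zz={"skewers":.044,"rack":.024}.get(t,0)
        P=np.array([onz(d,p,zz,1)[:2] for p in rect(q["region"])]);print(t,"rect",round(q["conf"],2),P.round(3).tolist(),P.mean(0).round(4))
E
```

```text
t 4.2 tcp [0.4213 0.2499 0.1956] R cols [[-0.969, 0.249, 0.001], [0.249, 0.969, -0.0], [-0.001, -0.0, -1.0]] j [-0.72  0.3   0.11  1.92 -0.04  0.93  0.74] gap 0.0853 F [ 0.5  1.2 -0. ]
[325.1922621    0.         277.67108603] [[0.249, 0.935, 0.252, 0.357], [0.968, -0.24, -0.066, 0.266], [-0.001, 0.261, -0.965, 0.375], [0.0, 0.0, 0.0, 1.0]]
skewers [254.1 218. ] 0.8 [0.4488 0.2148 0.026 ]
skewers [208.3  97.8] 0.68 [0.3075 0.2017 0.026 ]
skewers rect 0.97 [[0.441, 0.157], [0.415, 0.167], [0.456, 0.298], [0.484, 0.291]] [0.4489 0.2281]
skewers rect 0.8 [[0.27, 0.192], [0.269, 0.21], [0.366, 0.219], [0.368, 0.201]] [0.3183 0.2055]
rack [258.4 213.9] 0.94 [0.452  0.2173 0.    ]
rack rect 0.71 [[0.423, 0.159], [0.399, 0.168], [0.435, 0.285], [0.459, 0.278]] [0.4287 0.2227]
rack rect 0.42 [[0.667, -0.121], [0.638, -0.053], [0.687, -0.055], [0.721, -0.127]] [ 0.6782 -0.0888]
shaker [ 15.4 294.6] 0.27 [ 0.4868 -0.244   0.    ]
```

Call:
{"method": "arm_command", "body": {"plan": [[-0.0136, -0.045, 0, 0, 0, 0, 0.4], [-0.0136, -0.045, 0, 0, 0, 0, 0.4], [-0.0136, -0.045, 0, 0, 0, 0, 0.4], [-0.0136, -0.045, 0, 0, 0, 0, 0.4], [-0.0136, -0.045, 0, 0, 0, 0, 0.4], [-0.0136, -0.045, 0, 0, 0, 0, 0.4], [-0.0136, -0.045, 0, 0, 0, 0, 0.4], [-0.0136, -0.045, 0, 0, 0, 0, 0.4], [-0.0136, -0.045, 0, 0, 0, -4.5, 0.4], [-0.01, -0.045, 0, 0, 0, -4.5, 0.4]]}}

```text
time_s: 5.55
tool_pos: [0.442, -0.2159, 0.1953]
tcp_rot: [0.043, 0.999, 0.0, 0.0]
contact_force: [1.5, 0.5, -0.2]
finger_gap: 0.0508
finger_force: 0.0
```

```bash
python3 - <<'E'
from h import *
st();d=env.camera("wrist");cv2.imwrite("pics/w2.png",d["color"][:,:,::-1])
for t,z in(("cradle",.01),("hinge",.05),("bar",.06),("clamp",0)):
    for q in env.pinpoint(t,"wrist"): print(t,np.round(q["position"],1),round(q["conf"],2),onz(d,q["position"],z,1).round(4))
for t,z in(("clamp",.01),("bar",.06)):
    for q in env.outline_of(t,"wrist"):
        P=np.array([onz(d,p,z,1)[:2] for p in rect(q["region"])]);print(t,"rect",round(q["conf"],2),P.round(3).tolist(),P.mean(0).round(4))
E
```

```text
t 5.55 tcp [ 0.442  -0.2159  0.1953] R cols [[-0.996, 0.086, 0.0], [0.086, 0.996, 0.0], [-0.0, 0.0, -1.0]] j [ 0.15  0.32  0.28  1.92 -0.11  0.93  1.97] gap 0.0508 F [ 1.5  0.5 -0.2]
cradle [258.6 221.5] 0.95 [ 0.4839 -0.2426  0.01  ]
cradle [103.7 259.4] 0.57 [ 0.5205 -0.4604  0.01  ]
hinge [255.3 310. ] 0.86 [ 0.5793 -0.2546  0.05  ]
bar [253.7 204.7] 0.79 [ 0.4512 -0.2413  0.06  ]
bar [ 83.4 246.7] 0.6 [ 0.4835 -0.4514  0.06  ]
clamp [108.3 255.9] 0.85 [ 0.5195 -0.4579  0.    ]
clamp rect 0.83 [[0.458, -0.506], [0.466, -0.384], [0.604, -0.414], [0.612, -0.559]] [ 0.5351 -0.4659]
clamp rect 0.64 [[0.428, -0.297], [0.439, -0.182], [0.63, -0.192], [0.621, -0.329]] [ 0.5293 -0.2498]
bar rect 0.61 [[0.478, -0.472], [0.468, -0.425], [0.551, -0.418], [0.566, -0.467]] [ 0.5159 -0.4457]
bar rect 0.58 [[0.443, -0.257], [0.444, -0.225], [0.578, -0.231], [0.577, -0.268]] [ 0.5106 -0.245 ]
```

View pics/w2.png

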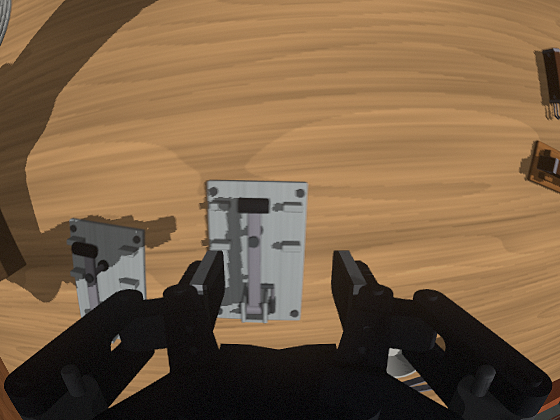

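Call:
{"method": "arm_command", "body": {"plan": [[-0.0114, -0.0245, 0.02, 0, 0, 0.6, 0.3], [0, 0, 0.045, 0, 0, 0, 0.3], [0, 0, 0.045, 0, 0, 0, 0.3], [0, 0, 0.035, 0, 0, 0, 0.3], [0, 0, 0.011, 0, 0, 0, 0.3], [0, 0, 0, 0, 0, 0, 0.3], [0, 0, 0, 0, 0, 0, 0.8], [0, 0, 0, 0, 0, 0, 0.8], [0, 0, 0, 0, 0, 0, 0.8], [0, 0, 0, 0, 0, 0, 0.8]], "newtons": 30}}

```text
time_s: 6.9
tool_pos: [0.4512, -0.2411, 0.0402]
tcp_rot: [0.051, 0.999, -0.0, 0.001]
contact_force: [-0.7, -0.9, -0.1]
finger_gap: 0.017
finger_force: 0.0
```

```bash
python3 - <<'E'
from h import *
st();d=env.camera("wrist");cv2.imwrite("pics/w3.png",cv2.resize(d["color"][120:400,140:420,::-1],(560,560)))
for t,z in(("cradle",.01),("hinge",.05),("bar",.06)):
    for q in env.pinpoint(t,"wrist"): print(t,np.round(q["position"],1),round(q["conf"],2),onz(d,q["position"],z,1).round(4))
E
```

```text
t 6.9 tcp [ 0.4512 -0.2411  0.0402] R cols [[-0.995, 0.102, 0.002], [0.102, 0.995, -0.001], [-0.002, -0.0, -1.0]] j [ 0.26  0.55  0.21  2.05 -0.21  0.56  2.09] gap 0.017 F [-0.7 -0.9 -0.1]
cradle [281.7 269.9] 0.95 [ 0.4841 -0.2421  0.01  ]
cradle [ 55.4 317.8] 0.79 [ 0.5226 -0.4585  0.01  ]
hinge [ 56.  410.5] 0.6 [ 0.614  -0.4826  0.05  ]
bar [277.6 251.5] 0.86 [ 0.4494 -0.2414  0.06  ]
bar [ 16.5 311.3] 0.7 [ 0.4866 -0.4483  0.06  ]
```

View pics/w3.png

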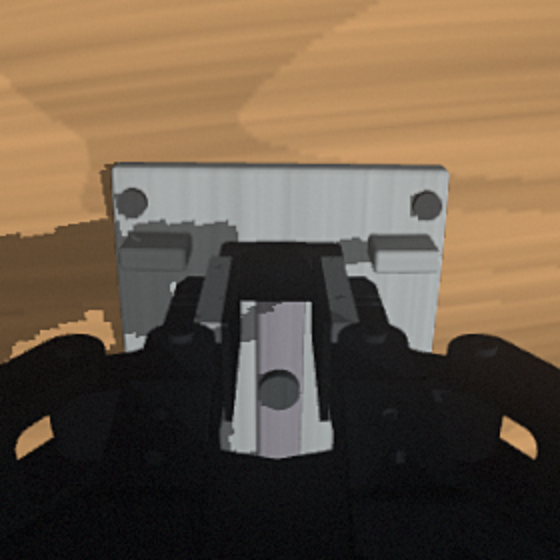

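Call:
{"method": "arm_command", "body": {"plan": [[0, 0, 0, 0, 0, 0, 0.8], [0, 0, 0, 0, 0, 0, 0.8]], "newtons": 30}}

```text
time_s: 7.3
tool_pos: [0.4505, -0.2409, 0.0392]
tcp_rot: [0.051, 0.999, 0.0, -0.0]
contact_force: [0.3, -0.2, 0.3]
finger_gap: 0.0167
finger_force: 0.0
```

```bash
python3 - <<'E'
from h import *
s=st();d=env.camera("wrist");Rm=R.from_quat(s["tcp_rot"]).as_matrix();p=s["tool_pos"]
print("cam in tool",(Rm.T@(d["world_from_camera"][:3,3]-p)).round(4))
for k in(0,-.01,-.0187,-.03,-.045):
    print(k,[proj(d,p+Rm@[0,sg*.0085,k],1).round(1).tolist() for sg in(1,-1)],[proj(d,p+Rm@[0.011*a,.0085,k],1).round(1).tolist() for a in(1,-1)])
q=[q for q in env.pinpoint("bar","wrist")][0]["position"];print("bar",q)
B=np.array([.4505,-.2411,.06]);ex=np.array([.9952,-.0976,0]);ey=np.array([.0976,.9952,0])
for z in(.05,.06,.07):print("barends",z,[proj(d,np.r_[B[:2],z]+ey*a*.016+ex*b*.008,1).round(1).tolist() for a in(1,-1) for b in(-1,1)])
# triangulate bar, t=5.55 pose -> same camera mount
T=d["world_from_camera"];X=np.eye(4);X[:3,:3]=Rm;X[:3,3]=p;M=np.linalg.inv(X)@T
Y=np.eye(4);Y[:3,:3]=np.array([[-0.996,0.086,0],[0.086,0.996,0],[0,0,-1]]);Y[:3,3]=[.442,-.2159,.1953]
d2=dict(d);d2["world_from_camera"]=Y@M
print(tri([ray(d,q,1),ray(d2,(253.7,204.7),1)]))
c=d["color"][170:290,220:340];cv2.imwrite("pics/w4.png",cv2.convertScaleAbs(cv2.resize(c[:,:,::-1],(600,600),interpolation=2),alpha=2.2,beta=30))
E
```

```text
t 7.3 tcp [ 0.4505 -0.2409  0.0392] R cols [[-0.995, 0.102, -0.0], [0.102, 0.995, 0.0], [0.0, 0.0, -1.0]] j [ 0.26  0.56  0.21  2.05 -0.21  0.55  2.09] gap 0.0167 F [ 0.3 -0.2  0.3]
cam in tool [ 0.0666 -0.0003 -0.1791]
0 [[293.0, 241.4], [264.0, 241.5]] [[293.2, 223.6], [292.7, 258.6]]
-0.01 [[293.8, 247.7], [263.3, 247.7]] [[294.0, 229.0], [293.4, 265.5]]
-0.0187 [[294.5, 253.6], [262.6, 253.6]] [[294.8, 234.2], [294.1, 272.2]]
-0.03 [[295.6, 262.2], [261.6, 262.3]] [[296.0, 241.7], [295.1, 281.7]]
-0.045 [[297.2, 275.5], [260.1, 275.5]] [[297.7, 253.4], [296.7, 296.2]]
bar [281.1, 255.5]
barends 0.05 [[307.2, 234.5], [306.5, 261.1], [248.9, 234.7], [249.9, 261.4]]
barends 0.06 [[308.8, 240.8], [308.0, 268.6], [247.3, 241.1], [248.4, 268.9]]
barends 0.07 [[310.6, 247.8], [309.6, 276.9], [245.5, 248.1], [246.7, 277.2]]
(array([ 0.45029225, -0.24028658,  0.0621184 ]), [0.9, 0.9])
```

View pics/w4.png

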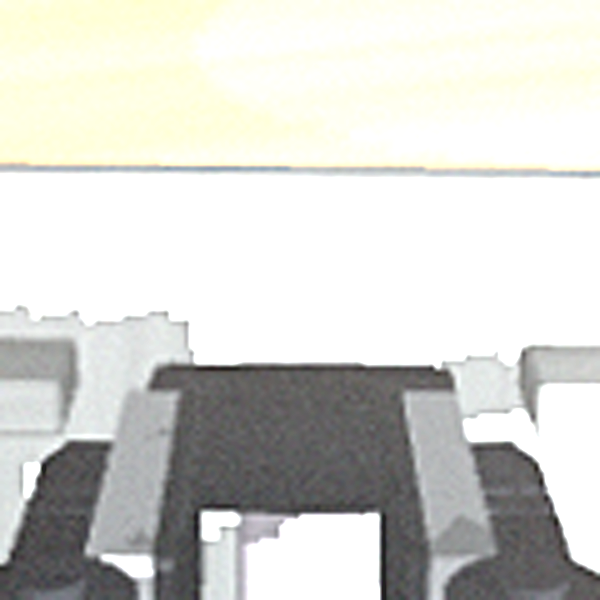

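The fingers closed to 17 mm with no force, so they missed the bar. The wrist view (bar at about columns 250–311, rows 243–272) has the pads drawn over it. I'll check from the scene camera.

```bash
python3 - <<'E'
from h import *
s=env.sense();d=env.camera("scene");p=s["tool_pos"]
c=proj(d,p);print(c, "bar",proj(d,[.4503,-.2405,.062]),"p+19",proj(d,p+[0,0,.0187]),"p+40",proj(d,p+[0,0,.04]))
x,y=int(c[0])-40,int(c[1])-50;print(x,y)
cv2.imwrite("pics/s5.png",cv2.resize(d["color"][y:y+80,x:x+80,::-1],(600,600),interpolation=2))
E
```

```text
[224.58354256 200.17978372] bar [224.15873656 193.94787739] p+19 [224.13223308 195.1397899 ] p+40 [223.60775405 189.28267577]
184 150
```

View pics/s5.png

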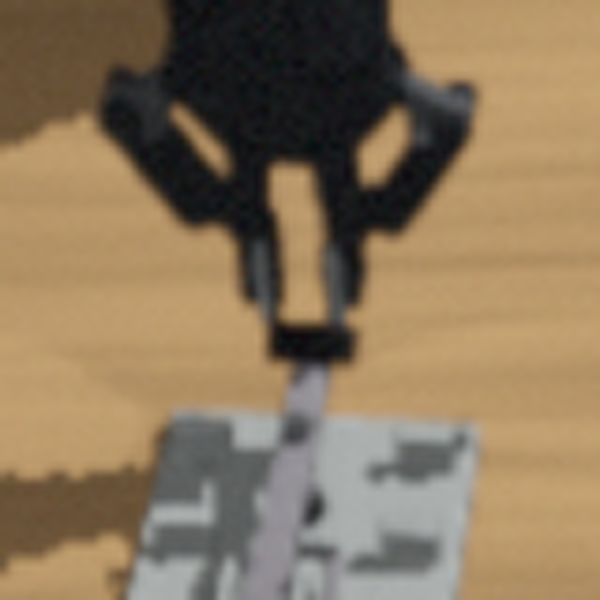

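The scene crop shows the finger tips ending right on top of the bar (tips at crop row 325, bar at 343). The real tips are about 27 mm behind the reported TCP, so I'll go 20 mm lower.

Call:
{"method": "arm_command", "body": {"plan": [[0, 0, 0, 0, 0, 0, 0.4], [0, 0.0015, 0, 0, 0, 0, 0.4], [0, 0, 0, 0, 0, 0, 0.4], [0, 0, 0.01, 0, 0, 0, 0.4], [0, 0, 0.01, 0, 0, 0, 0.4], [0, 0, 0, 0, 0, 0, 0.8], [0, 0, 0, 0, 0, 0, 0.8], [0, 0, 0, 0, 0, 0, 0.8], [0, 0, 0, 0, 0, 0, 0.8]], "newtons": 30}}

```text
time_s: 8.35
tool_pos: [0.4499, -0.2395, 0.019]
tcp_rot: [0.051, 0.999, 0.0, -0.001]
contact_force: [-2.2, -3.0, -6.1]
finger_gap: 0.0306
finger_force: 32.1
```

Call:
{"method": "arm_command", "body": {"plan": [[-0.0016, 0, -0.0124, 0, 0, 0, 0.8], [-0.0029, 0, -0.0122, 0, 0, 0, 0.8], [-0.0041, 0, -0.0119, 0, 0, 0, 0.8], [-0.0052, 0, -0.0114, 0, 0, 0, 0.8], [-0.0063, 0, -0.0108, 0, 0, 0, 0.8], [-0.0074, 0, -0.0101, 0, 0, 0, 0.8], [-0.0084, 0, -0.0094, 0, 0, 0, 0.8], [-0.0093, 0, -0.0085, 0, 0, 0, 0.8], [-0.01, 0, -0.0075, 0, 0, 0, 0.8], [-0.0107, 0, -0.0064, 0, 0, 0, 0.8]]}}

```text
time_s: 9.35
tool_pos: [0.5161, -0.2469, 0.1203]
tcp_rot: [0.051, 0.999, -0.0, -0.0]
contact_force: [-0.1, -3.5, -5.7]
finger_gap: 0.0304
finger_force: 30.1
```

Call:
{"method": "arm_command", "body": {"plan": [[-0.0113, 0, -0.0054, 0, 0, 0, 0.8], [-0.0118, 0, -0.0042, 0, 0, 0, 0.8], [-0.0122, 0, -0.003, 0, 0, 0, 0.8], [-0.0124, 0, -0.0018, 0, 0, 0, 0.8], [-0.0125, 0, -0.0005, 0, 0, 0, 0.8], [-0.0125, 0, 0.0007, 0, 0, 0, 0.8], [-0.0124, 0, 0.002, 0, 0, 0, 0.8], [-0.0121, 0, 0.0032, 0, 0, 0, 0.8], [-0.009, 0, 0.0033, 0, 0, 0, 0.8], [0, 0, 0, 0, 0, 0, 0.8]]}}

```text
time_s: 10.35
tool_pos: [0.6259, -0.2593, 0.1276]
tcp_rot: [0.051, 0.999, -0.002, 0.004]
contact_force: [6.3, -6.0, 6.2]
finger_gap: 0.0306
finger_force: 31.9
```

Call:
{"method": "arm_command", "body": {"plan": [[0, 0, 0, 0, 0, 0, 0.3], [0, 0, 0, 0, 0, 0, 0.3], [0, 0, 0, 0, 0, 0, 0.3], [0, 0, -0.03, 0, 0, 0, 0.3], [0, 0, -0.04, 0, 0, 0, 0.3], [0.0204, 0.0413, 0, 0, 0, 0, 0.3], [0.0204, 0.0413, 0, 0, 0, 0, 0.3], [0.0204, 0.0413, 0, 0, 0, 0, 0.3], [0.0204, 0.0413, 0, 0, 0, 0, 0.3], [0.0204, 0.0413, 0, 0, 0, 0, 0.3]]}}

```text
time_s: 11.35
tool_pos: [0.5402, -0.0392, 0.1956]
tcp_rot: [0.051, 0.999, 0.0, -0.0]
contact_force: [0.2, -0.6, 1.0]
finger_gap: 0.06
finger_force: 0.0
```

Call:
{"method": "arm_command", "body": {"plan": [[0.0204, 0.0413, 0, 0, 0, 0, 0.3], [0.0204, 0.0413, 0, 0, 0, 0, 0.3], [0.0204, 0.0413, 0, 0, 0, 0, 0.3], [0.0204, 0.0413, 0, 0, 0, 0, 0.3], [0.0204, 0.0413, 0, 0, 0, 0, 0.3], [0.0204, 0.0413, 0, 0, 0, 0, 0.3], [0, 0, 0, 0, 0, 8.5, 0.3], [0, 0, 0, 0, 0, 8.5, 0.3], [0, 0, 0, 0, 0, 8.5, 0.3], [0, 0, 0, 0, 0, 8.5, 0.3]]}}

```text
time_s: 12.35
tool_pos: [0.4445, 0.2181, 0.1955]
tcp_rot: [0.343, 0.939, -0.0, -0.0]
contact_force: [0.5, -0.5, 1.3]
finger_gap: 0.0602
finger_force: 0.0
```

Call:
{"method": "arm_command", "body": {"plan": [[0, 0, 0, 0, 0, 8.5, 0.3], [0, 0, 0, 0, 0, 8.5, 0.3], [0, 0, 0, 0, 0, 8.5, 0.3], [0, 0, 0, 0, 0, 8.5, 0.3], [0, 0, 0, 0, 0, 8.5, 0.3], [0, 0, 0, 0, 0, 8.5, 0.3], [0, 0, 0, 0, 0, 8.5, 0.3], [0, 0, 0, 0, 0, 7.9, 0.3]]}}

```text
time_s: 13.15
tool_pos: [0.4445, 0.218, 0.1955]
tcp_rot: [0.807, 0.591, -0.0, -0.0]
contact_force: [0.6, 0.3, 0.5]
finger_gap: 0.0599
finger_force: 0.0
```

```bash
python3 - <<'E'
from h import *
s=st();d=env.camera("wrist");e=env.camera("top")
T=[q for q in env.pinpoint("skewers","top")]
for q in env.pinpoint("skewers","wrist"):
    print(np.round(q["position"],1),round(q["conf"],2),onz(d,q["position"],.026,1).round(4))
for q in env.outline_of("skewers","wrist"):
    P=np.array([onz(d,p,.044,1)[:2] for p in rect(q["region"])]);print("rect",round(q["conf"],2),P.round(4).tolist(),P.mean(0).round(4))
for q in env.pinpoint("rack","wrist"): print("rack",onz(d,q["position"],0,1).round(4),q["conf"])
print([(q["conf"],onz(e,q["position"],.06).round(3)) for q in env.pinpoint("bar","top")],[(q["conf"],onz(e,q["position"],.165).round(3)) for q in env.pinpoint("bar","top")])
cv2.imwrite("pics/w6.png",np.hstack([d["color"][:,:,::-1][60:360,100:460],e["color"][150:450,60:460,::-1][:270]] if 0 else [d["color"][:,:,::-1]]))
E
```

```text
t 13.15 tcp [0.4445 0.218  0.1955] R cols [[0.302, 0.953, -0.001], [0.953, -0.302, 0.0], [0.0, -0.001, -1.0]] j [-1.03  0.37  0.67  1.92 -0.28  0.95 -0.53] gap 0.0599 F [0.6 0.3 0.5]
[170.8 233.3] 0.87 [0.3068 0.2031 0.026 ]
[286.  188.6] 0.59 [0.4512 0.2123 0.026 ]
rect 0.66 [[0.4639, 0.2978], [0.4831, 0.2918], [0.4417, 0.1573], [0.421, 0.1639]] [0.4524 0.2277]
rect 0.58 [[0.2747, 0.2115], [0.3768, 0.2211], [0.3779, 0.2036], [0.2748, 0.1923]] [0.3261 0.2071]
rack [0.451  0.2141 0.    ] 0.81
[(0.87, array([ 0.487, -0.453,  0.06 ])), (0.68, array([ 0.638, -0.276,  0.06 ])), (0.59, array([ 0.494, -0.236,  0.06 ]))] [(0.87, array([ 0.487, -0.415,  0.165])), (0.68, array([ 0.622, -0.256,  0.165])), (0.59, array([ 0.493, -0.22 ,  0.165]))]
```

View pics/w6.png

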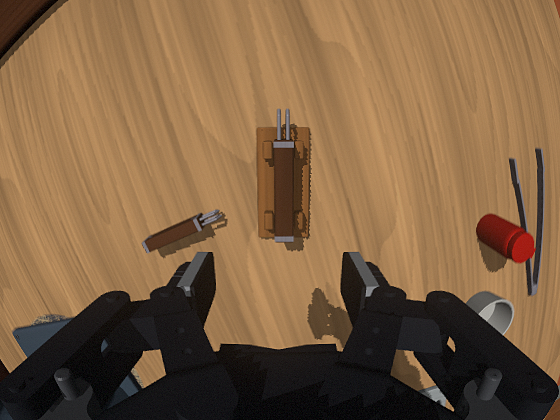

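Call:
{"method": "arm_command", "body": {"plan": [[-0.003, 0.0062, 0.035, 0, 0, 0, 0.3], [0, 0, 0.045, 0, 0, 0, 0.3], [0, 0, 0.045, 0, 0, 0, 0.3], [0, 0, 0.04, 0, 0, 0, 0.3], [0, 0, 0.02, 0, 0, 0, 0.3], [0, 0, 0.01, 0, 0, 0, 0.3], [0, 0, 0.006, 0, 0, 0, 0.3], [0, 0, 0.006, 0, 0, 0, 0.3]]}}

```text
time_s: 14.35
tool_pos: [0.4508, 0.2135, -0.0111]
tcp_rot: [0.805, 0.593, 0.001, 0.0]
contact_force: [0.5, -0.3, 1.1]
finger_gap: 0.0593
finger_force: 0.0
```

Call:
{"method": "arm_command", "body": {"plan": [[0, 0, 0, 0, 0, 0, 0.9], [0, 0, 0, 0, 0, 0, 0.9], [0, 0, 0, 0, 0, 0, 0.9], [0, 0, 0, 0, 0, 0, 0.9], [0, 0, 0, 0, 0, 0, 0.9]], "newtons": 40}}

```text
time_s: 14.85
tool_pos: [0.4504, 0.2135, -0.0107]
tcp_rot: [0.805, 0.593, 0.001, -0.0]
contact_force: [-0.8, 0.3, 6.9]
finger_gap: 0.019
finger_force: 39.5
```

Call:
{"method": "arm_command", "body": {"plan": [[0, 0, -0.02, 0, 0, 0, 0.9], [0, 0, -0.04, 0, 0, 0, 0.9], [0, 0, -0.05, 0, 0, 0, 0.9], [-0.0344, 0.024, 0, 0, 0, 0, 0.9], [-0.0344, 0.024, 0, 0, 0, 0, 0.9], [-0.0344, 0.024, 0, 0, 0, 0, 0.9], [-0.0344, 0.024, 0, 0, 0, 0, 0.9], [0, 0, 0, 0, 0, -6, 0.9], [0, 0, 0, 0, 0, -5.9, 0.9]]}}

```text
time_s: 15.75
tool_pos: [0.5012, 0.0516, 0.0989]
tcp_rot: [0.739, 0.674, 0.0, 0.0]
contact_force: [-0.2, -0.7, -1.1]
finger_gap: 0.019
finger_force: 39.5
```

Call:
{"method": "arm_command", "body": {"plan": [[0, 0, 0, 7.5, 0, 0, 0.9], [0, 0, 0, 7.5, 0, 0, 0.9], [0, 0, 0, 7.5, 0, 0, 0.9], [0, 0, 0, 7.5, 0, 0, 0.9], [0, 0, 0, 7.5, 0, 0, 0.9], [0, 0, 0, 7.5, 0, 0, 0.9], [0, 0, 0, 0, 0, 0, 0.9]]}}

```text
time_s: 16.45
tool_pos: [0.5001, 0.0527, 0.0936]
tcp_rot: [0.682, 0.62, -0.262, -0.286]
contact_force: [-0.2, 0.5, -1.9]
finger_gap: 0.0189
finger_force: 39.6
```

```bash
python3 - <<'E'
from h import *
s=st();Rm=R.from_quat(s["tcp_rot"]).as_matrix();d=env.camera("scene")
print("tool shift for world -z 0.09:",(Rm.T@[0,0,-.09]).round(4))
p=s["tool_pos"];c=proj(d,p);x,y=int(c[0])-70,int(c[1])-80
print(c-[x,y]);cv2.imwrite("pics/s7.png",cv2.resize(d["color"][y:y+130,x:x+140,::-1],(646,600),interpolation=2))
E
```

```text
t 16.45 tcp [0.5001 0.0527 0.0936] R cols [[0.094, 0.696, -0.712], [0.996, -0.067, 0.065], [-0.002, -0.715, -0.699]] j [-0.28  0.98  0.4   1.31 -0.33  1.73  0.09] gap 0.0189 F [-0.2  0.5 -1.9]
tool shift for world -z 0.09: [0.0002 0.0643 0.0629]
[70.03696694 80.5989572 ]
```

View pics/s7.png

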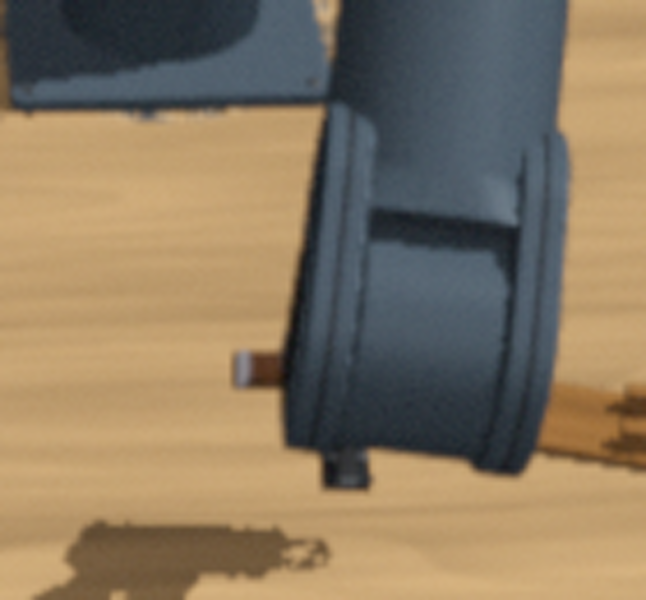

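The crop shows the set still held, tilted about 45° over free table, with its end cap at the left (240,370). Lowering it.

Call:
{"method": "arm_command", "body": {"plan": [[0, 0.02, 0.0195, 0, 0, 0, 0.9], [0, 0.02, 0.0195, 0, 0, 0, 0.9], [0, 0.012, 0.0118, 0, 0, 0, 0.9], [0, 0.0055, 0.0053, 0, 0, 0, 0.9], [0, 0, 0, 0, 0, 0, 0.9]]}}

```text
time_s: 17.0
tool_pos: [0.5018, 0.0534, 0.0186]
tcp_rot: [0.683, 0.622, -0.257, -0.283]
contact_force: [1.0, -0.2, 0.1]
finger_gap: 0.0189
finger_force: 39.7
```

Call:
{"method": "arm_command", "body": {"plan": [[0, 0.0032, 0.0031, 0, 0, 0, 0.9], [0, 0.0032, 0.0031, 0, 0, 0, 0.9], [0, 0, 0, 0, 0, 0, 0.9]]}}

```text
time_s: 17.3
tool_pos: [0.5021, 0.0532, 0.0093]
tcp_rot: [0.683, 0.622, -0.257, -0.283]
contact_force: [-0.3, 0.4, -1.4]
finger_gap: 0.0193
finger_force: 39.7
```

Call:
{"method": "arm_command", "body": {"plan": [[0, 0, 0, 0, 0, 0, 0.6], [0, 0, 0, 0, 0, 0, 0.6], [0, 0, 0, 0, 0, 0, 0.6], [0, 0, -0.015, 0, 0, 0, 0.6], [0, 0, -0.015, 0, 0, 0, 0.6], [0, 0, -0.02, 0, 0, 0, 0.6], [0, 0, -0.04, 0, 0, 0, 0.5], [0, 0, -0.04, 0, 0, 0, 0.4], [0, 0, -0.03, -8, 0, 0, 0.3], [0, 0, 0, -8, 0, 0, 0.3]]}}

```text
time_s: 18.3
tool_pos: [0.6188, 0.041, 0.1217]
tcp_rot: [0.717, 0.652, -0.167, -0.182]
contact_force: [0.3, 0.8, 0.3]
finger_gap: 0.0597
finger_force: 0.0
```

Call:
{"method": "arm_command", "body": {"plan": [[0, 0, 0, -8, 0, 0, 0.3], [0, 0, 0, -8, 0, 0, 0.3], [0, 0, 0, -8, 0, 0, 0.3], [0, 0, 0, -5, 0, 0, 0.3]]}}

```text
time_s: 18.7
tool_pos: [0.6138, 0.0427, 0.1241]
tcp_rot: [0.739, 0.673, 0.003, 0.002]
contact_force: [-0.4, 0.5, 0.6]
finger_gap: 0.0598
finger_force: 0.0
```

```bash
cat > look.py <<'E'
from h import *
import sys
def look(name,z0=.01,z1=.02):
    s=st();d=env.camera("wrist");Rm=R.from_quat(s["tcp_rot"]).as_matrix()
    for q in env.pinpoint("skewers","wrist"):
        w=onz(d,q["position"],z0,1);print(np.round(q["position"],1),round(q["conf"],2),w.round(4),"tool rel",(Rm.T@(w-s["tool_pos"])).round(4))
    for q in env.outline_of("skewers","wrist"):
        P=np.array([onz(d,p,z1,1) for p in rect(q["region"])]);m=P.mean(0);e=max((P[1]-P[0],P[2]-P[1]),key=np.linalg.norm)
        print("rect",round(q["conf"],2),m.round(4),"sides",[round(float(np.linalg.norm(P[i]-P[i-1])),4) for i in(1,2)],"long axis deg",round(np.degrees(np.arctan2(e[1],e[0]))%180,1))
    cv2.imwrite(f"pics/{name}.png",d["color"][:,:,::-1]);return s,d
E
python3 -c "
from look import *
look('w8')"
```

```text
t 18.7 tcp [0.6138 0.0427 0.1241] R cols [[0.094, 0.996, 0.006], [0.996, -0.094, 0.001], [0.001, 0.006, -1.0]] j [-0.45  0.6   0.49  1.71 -0.34  0.91  0.09] gap 0.0598 F [-0.4  0.5  0.6]
[180.7 201.4] 0.68 [0.5212 0.0476 0.01  ] tool rel [-0.0039 -0.0934  0.1135]
rect 0.93 [0.5221 0.0629 0.02  ] sides [0.0309, 0.146] long axis deg 86.2
rect 0.7 [0.3405 0.2016 0.02  ] sides [0.0725, 0.0261] long axis deg 3.1
```

View pics/w8.png

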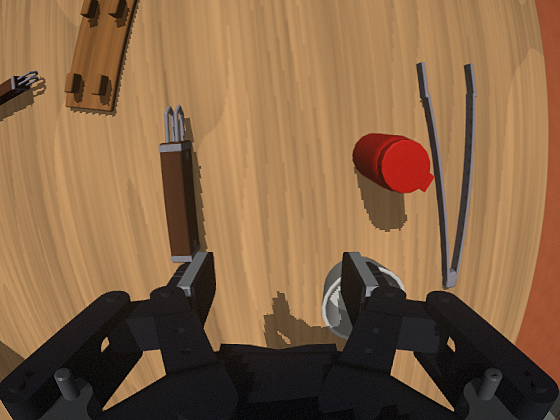

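The set lies at (180,200), free of everything. Next I'll centre over it and measure its width to tell flat from upright.

Call:
{"method": "arm_command", "body": {"plan": [[-0.002, -0.047, 0, 0, 0, 0, 0.3], [-0.002, -0.0465, 0, 0, 0, 0, 0.3], [0, 0, 0, 0, 0, 0, 0.3]]}}

```text
time_s: 19.15
tool_pos: [0.5149, 0.0472, 0.1213]
tcp_rot: [0.74, 0.673, -0.003, -0.003]
contact_force: [0.7, 1.1, 0.3]
finger_gap: 0.0599
finger_force: 0.0
```

```bash
python3 - <<'E'
from look import *
s,d=look('w9')
q=env.outline_of("skewers","wrist")[0];m=q["region"]
r=np.where(m.any(1))[0];print(r[0],r[-1])
for y in range(r[0],r[-1]+1,8):
    c=np.where(m[y])[0]
    if len(c):
        a,b=[onz(d,(x,y),.02,1) for x in(c[0]-.5,c[-1]+.5)];a4,b4=[onz(d,(x,y),.044,1) for x in(c[0]-.5,c[-1]+.5)]
        print(y,c[0],c[-1],"w@20",round(np.linalg.norm(a-b)*1000,1),"w@44",round(np.linalg.norm(a4-b4)*1000,1),((a+b)/2).round(4)[:2],d["color"][y,c[0]:c[-1]+1:4].sum(1))
E
```

```text
t 19.15 tcp [0.5149 0.0472 0.1213] R cols [[0.094, 0.996, -0.009], [0.996, -0.094, 0.0], [-0.0, -0.009, -1.0]] j [-0.53  0.48  0.51  1.95 -0.32  0.8   0.07] gap 0.0599 F [0.7 1.1 0.3]
[289.6 197. ] 0.6 [0.5237 0.0467 0.01  ] tool rel [0.0004 0.0099 0.1112]
[60.1 76. ] 0.56 [0.3001 0.2002 0.01  ] tool rel [ 0.1321 -0.2271  0.1134]
rect 0.87 [0.3154 0.2006 0.02  ] sides [0.1154, 0.0255] long axis deg 5.3
rect 0.65 [0.5244 0.0629 0.02  ] sides [0.0217, 0.1489] long axis deg 86.7
49 95
49 105 110 w@20 6.9 w@44 6.4 [0.3674 0.2092] [269 256]
57 74 113 w@20 48.8 w@44 44.6 [0.3501 0.2058] [392 127 358  55 124  23 386 380  53 105]
65 58 99 w@20 54.4 w@44 49.7 [0.3312 0.2026] [313 144 153 156 153 151 379  99  45  67 113]
73 43 89 w@20 64.3 w@44 58.8 [0.3142 0.1989] [207 142 150 153 146 144 149  51  46  52  35  60]
81 28 71 w@20 65.1 w@44 59.6 [0.2909 0.1965] [351 137 159 138 139 156 101  39  49  50  67]
89 28 56 w@20 44.4 w@44 40.6 [0.2803 0.1905] [318 118 127  37  41  58  42 199]
```

The set's measured width (about 20 mm at its top) means it is standing on its narrow edge again. I'll tip it over with the near finger pushing high on its side.

Call:
{"method": "arm_command", "body": {"plan": [[0, 0, 0.042, 0, 0, 0, 0.3], [0, 0, 0.042, 0, 0, 0, 0.3], [0, 0, 0.042, 0, 0, 0, 0.3], [0, 0.012, 0, 0, 0, 0, 0.3], [0, 0.01, 0, 0, 0, 0, 0.3], [0, 0.01, 0, 0, 0, 0, 0.3], [0, 0.01, 0, 0, 0, 0, 0.3], [0, 0.01, 0, 0, 0, 0, 0.3], [0, 0.008, 0, 0, 0, 0, 0.3], [0, 0, 0, 0, 0, 0, 0.3]]}}

```text
time_s: 20.35
tool_pos: [0.5825, 0.0417, -0.0032]
tcp_rot: [0.739, 0.673, 0.001, 0.001]
contact_force: [-0.5, 0.4, -0.0]
finger_gap: 0.0598
finger_force: 0.0
```

Call:
{"method": "arm_command", "body": {"plan": [[0, 0, -0.04, 0, 0, 0, 0.3], [0, 0, -0.045, 0, 0, 0, 0.3], [0, 0, -0.045, 0, 0, 0, 0.3], [0, 0, 0, 0, 0, 0, 0.3]]}}

```text
time_s: 20.75
tool_pos: [0.5839, 0.0414, 0.1323]
tcp_rot: [0.74, 0.673, 0.004, 0.003]
contact_force: [0.1, 0.5, -1.3]
finger_gap: 0.0596
finger_force: 0.0
```

```bash
python3 - <<'E'
from look import *
look('w10')
E
```

```text
t 20.75 tcp [0.5839 0.0414 0.1323] R cols [[0.094, 0.996, 0.009], [0.996, -0.094, 0.001], [0.002, 0.009, -1.0]] j [-0.47  0.55  0.51  1.79 -0.34  0.88  0.09] gap 0.0596 F [ 0.1  0.5 -1.3]
[19.5 89.2] 0.85 [0.3012 0.1988 0.01  ] tool rel [ 0.1299 -0.2973  0.12  ]
[247.1 192.5] 0.56 [0.5554 0.0468 0.01  ] tool rel [ 0.0024 -0.03    0.122 ]
rect 0.86 [0.321  0.2006 0.02  ] sides [0.1096, 0.0269] long axis deg 4.3
rect 0.81 [0.5522 0.0643 0.02  ] sides [0.0368, 0.1416] long axis deg 85.8
```

Now 37 mm wide, so it lies flat. Regrasping across the width.

Call:
{"method": "arm_command", "body": {"plan": [[0.0031, -0.0324, 0, 0, 0, -1.2, 0.3], [0, 0, 0.045, 0, 0, 0, 0.3], [0, 0, 0.045, 0, 0, 0, 0.3], [0, 0, 0.035, 0, 0, 0, 0.3], [0, 0, 0.015, 0, 0, 0, 0.3], [0, 0, 0.01, 0, 0, 0, 0.3], [0, 0, 0, 0, 0, 0, 0.3]]}}

```text
time_s: 21.6
tool_pos: [0.5475, 0.0477, -0.0253]
tcp_rot: [0.732, 0.681, -0.001, -0.001]
contact_force: [-0.1, -0.1, 0.7]
finger_gap: 0.0598
finger_force: 0.0
```

Call:
{"method": "arm_command", "body": {"plan": [[0, 0, 0, 0, 0, 0, 0.75], [0, 0, 0, 0, 0, 0, 0.75], [0, 0, 0, 0, 0, 0, 0.75], [0, 0, 0, 0, 0, 0, 0.75]]}}

```text
time_s: 22.0
tool_pos: [0.5497, 0.0479, -0.0226]
tcp_rot: [0.732, 0.681, 0.001, 0.0]
contact_force: [0.1, -0.3, 6.9]
finger_gap: 0.0343
finger_force: 40.7
```

Call:
{"method": "arm_command", "body": {"plan": [[0, 0, -0.02, 0, 0, 0, 0.75], [0, 0, -0.05, 0, 0, 0, 0.75], [0, 0, -0.05, 0, 0, 0, 0.75], [-0.038, -0.0133, 0, 0, 0, 0, 0.75], [-0.038, -0.0133, 0, 0, 0, 0, 0.75], [-0.038, -0.0133, 0, 0, 0, 0, 0.75], [-0.038, -0.0133, 0, 0, 0, 0, 0.75], [0, 0, 0, 0, 0, 0, 0.75], [0, 0, 0, 0, 0, 0, 0.75]]}}

```text
time_s: 22.9
tool_pos: [0.4847, -0.1005, 0.0969]
tcp_rot: [0.733, 0.68, 0.0, 0.0]
contact_force: [0.4, 0.2, -1.5]
finger_gap: 0.0348
finger_force: 40.3
```

```bash
cat > m.py <<'E'
from look import *
s,d=look('w11',.106,.116)
for c,f in(("wrist",1),("top",0),("scene",0)):
    e=d if f else env.camera(c)
    for t,z in(("cradle",.01),("hinge",.05),("clamp",0),("bar",.165)):
        for q in env.pinpoint(t,c): print(c,t,np.round(q["position"],1),round(q["conf"],2),onz(e,q["position"],z,f).round(4))
    for q in env.outline_of("clamp",c):
        P=np.array([onz(e,p,.01,f)[:2] for p in rect(q["region"])]);print(c,"rect",round(q["conf"],2),P.round(4).tolist())
E
python3 m.py
```

```text
t 22.9 tcp [ 0.4847 -0.1005  0.0969] R cols [[0.075, 0.997, 0.001], [0.997, -0.075, 0.0], [0.0, 0.001, -1.0]] j [-0.22  0.48  0.48  2.04 -0.34  0.7   0.4 ] gap 0.0348 F [ 0.4  0.2 -1.5]
[280.  262.3] 0.59 [ 0.4842 -0.1112  0.106 ] tool rel [-0.0107  0.0003 -0.0091]
wrist hinge [385.3 369. ] 0.8 [ 0.5751 -0.2601  0.05  ]
wrist rect 0.76 [[0.5077, -0.2483], [0.5087, -0.2061], [0.5223, -0.2076], [0.5221, -0.25]]
top cradle [411.5 240.7] 0.97 [ 0.509  -0.4613  0.01  ]
top cradle [344.7 211.6] 0.6 [ 0.5799 -0.2854  0.01  ]
top hinge [338.8 210.8] 0.85 [ 0.5779 -0.2629  0.05  ]
top hinge [423.  200.6] 0.67 [ 0.61   -0.4761  0.05  ]
top clamp [409.2 238.2] 0.76 [ 0.5156 -0.4587  0.    ]
top clamp [326.6 243.2] 0.71 [ 0.4968 -0.241   0.    ]
top bar [347.2 185.3] 0.91 [ 0.6252 -0.2606  0.165 ]
top bar [335.6 211.9] 0.66 [ 0.565  -0.2355  0.165 ]
top bar [415.5 249.4] 0.58 [ 0.4867 -0.4149  0.165 ]
top rect 0.98 [[0.4403, -0.1811], [0.6665, -0.2059], [0.6548, -0.3238], [0.4282, -0.2971]]
top rect 0.84 [[0.4798, -0.3873], [0.6633, -0.4277], [0.6404, -0.5455], [0.4569, -0.5033]]
scene cradle [144.9 228.2] 0.94 [ 0.5197 -0.4526  0.01  ]
scene cradle [223.7 216.4] 0.92 [ 0.4841 -0.2443  0.01  ]
scene cradle [281.6 183.8] 0.26 [ 0.3557 -0.0787  0.01  ]
scene hinge [218.5 231.4] 0.94 [ 0.5784 -0.2525  0.05  ]
scene hinge [127.6 244.5] 0.68 [ 0.6133 -0.4755  0.05  ]
scene clamp [144.4 232.5] 0.84 [ 0.5259 -0.4548  0.    ]
scene clamp [223.4 224.8] 0.72 [ 0.5064 -0.2452  0.    ]
scene bar [147.  202.8] 0.9 [ 0.5875 -0.4119  0.165 ]
scene bar [212.4 212.3] 0.62 [ 0.6264 -0.2566  0.165 ]
scene rect 0.94 [[0.6223, -0.3143], [0.4193, -0.3046], [0.4522, -0.1788], [0.6496, -0.201]]
scene rect 0.72 [[0.6459, -0.5408], [0.3976, -0.4934], [0.4823, -0.3744], [0.7121, -0.4345]]
```

```bash
cat > fit.py <<'E'
from h import *
from scipy.optimize import least_squares
d=env.camera("wrist");s=env.sense();X=np.eye(4);X[:3,:3]=R.from_quat(s["tcp_rot"]).as_matrix();X[:3,3]=s["tool_pos"];M=np.linalg.inv(X)@d["world_from_camera"]
def cam(pos,q):
    Y=np.eye(4);Y[:3,:3]=R.from_quat(q).as_matrix();Y[:3,3]=pos;e=dict(d);e["world_from_camera"]=Y@M;return e
V={"w2":(cam([.442,-.2159,.1953],[.043,.999,0,0]),1,cv2.imread("pics/w2.png"),(-50,70)),
   "w6t":(env.camera("top"),0,None,(-50,135)),"sc":(env.camera("scene"),0,None,(-50,135)),"top0":(env.camera("top"),0,cv2.imread("pics/top0.png"),(-50,135))}
def edges(k):
    e,f,im,(x0,x1)=V[k]
    if im is None: im=e["color"][:,:,::-1]
    b=cv2.GaussianBlur(im,(3,3),0).astype(float);sat=(b[:,:,2]-b[:,:,0])/(b.max(2)+1)  # wood is red-rich
    return e,f,sat,x0,x1
def W(p,c,z=10):
    x,y,a=p;c=np.asarray(c)/1000.;return np.r_[x+c[0]*np.cos(a)-c[1]*np.sin(a),y+c[0]*np.sin(a)+c[1]*np.cos(a),z/1000.]
def fitone(k,p0):
    e,f,sat,x0,x1=edges(k);p=np.array(p0)
    for it in range(3):
        obs=[]
        L=[((x,58*sg),(0,sg)) for sg in(1,-1) for x in np.arange(x0+10,x1-9,5)]+[((-50,y),(-1,0)) for y in np.arange(-50,51,5)]
        if x1==135: L+=[((135,y),(1,0)) for y in np.arange(-50,51,5)]
        for c,n in L:
            t=np.arange(-9,9.1,.5);q=np.array([proj(e,W(p,np.array(c)+np.array(n)*u),f) for u in t]).astype(np.float32)
            v=cv2.remap(sat.astype(np.float32),q[:,0],q[:,1],1).ravel();g=np.diff(v);i=g.argmax()
            if g[i]>.02 and v[-1]-v[0]>.15: obs.append((c,n,t[i]+.25))
        def r(pp):
            out=[]
            for c,n,u in obs:
                w=W(p,np.array(c)+np.array(n)*u)[:2]-pp[:2];ca,sa=np.cos(pp[2]),np.sin(pp[2]);l=np.array([ca*w[0]+sa*w[1],-sa*w[0]+ca*w[1]])*1000
                out.append(l@np.array(n)-np.array(c)@np.array(n))
            return out
        o=least_squares(r,p,loss="soft_l1",f_scale=1.,x_scale=[.01,.01,.1]);p=o.x
    print(k,p[:2].round(4),round(np.degrees(p[2]),2),"n",len(obs),"med|r|",round(float(np.median(np.abs(r(p)))),2));return p
if __name__=="__main__":
    for k in V: fitone(k,[.4865,-.2445,-.1])
E
python3 fit.py
```

```text
w2 [ 0.4863 -0.2462] -6.54 n 60 med|r| 0.25
w6t [ 0.4852 -0.2451] -6.01 n 85 med|r| 0.75
sc [ 0.4922 -0.2417] -6.38 n 98 med|r| 0.75
top0 [ 0.4853 -0.2448] -6.71 n 110 med|r| 0.75
```

```bash
python3 - <<'E'
from h import *
s=st();Rm=R.from_quat(s["tcp_rot"]).as_matrix();p=s["tool_pos"]
for c,f in(("wrist",1),("scene",0),("top",0)):
    e=env.camera(c);im=e["color"].astype(np.float32)
    for y,k in(((0,-.0426),(.010,-.0426),(-.01,-.0426)) if c!="scene" else ((.018,-.0326),(.010,-.0426))):
        print(c,y,k)
        xs=np.r_[np.arange(-80,-29,3),np.arange(24,100,3)] if c!="wrist" else np.arange(20,100,2.5)
        q=np.array([proj(e,p+Rm@[x/1000,y,k],f) for x in xs],np.float32)
        v=cv2.remap(im,q[:,0],q[:,1],1)[:,0]
        print(" ".join(f"{x:g}:{int(a[0])},{int(a[2])}" for x,a in zip(xs,v)))
E
```

```text
t 24.1 tcp [ 0.4849 -0.0998  0.0964] R cols [[0.072, 0.997, 0.0], [0.997, -0.072, -0.0], [-0.0, 0.0, -1.0]] j [-0.22  0.48  0.48  2.04 -0.34  0.7   0.4 ] gap 0.0343 F [ 0.1  0.9 -0.9]
wrist 0 -0.0426
20:76,30 22.5:77,31 25:78,32 27.5:77,30 30:78,31 32.5:79,34 35:78,31 37.5:78,36 40:142,145 42.5:142,144 45:139,142 47.5:76,28 50:146,147 52.5:146,149 55:86,36 57.5:206,106 60:206,105 62.5:205,105 65:206,107 67.5:201,103 70:201,103 72.5:199,103 75:197,101 77.5:196,102 80:195,102 82.5:50,50 85:122,122 87.5:134,120 90:190,99 92.5:191,99 95:189,96 97.5:191,95
wrist 0.01 -0.0426
20:77,30 22.5:79,33 25:77,30 27.5:79,32 30:79,32 32.5:77,31 35:78,32 37.5:82,34 40:79,32 42.5:80,36 45:80,35 47.5:78,29 50:145,147 52.5:145,147 55:84,30 57.5:190,97 60:193,97 62.5:195,97 65:197,99 67.5:181,92 70:188,97 72.5:186,94 75:193,96 77.5:197,96 80:190,94 82.5:177,90 85:176,91 87.5:172,89 90:174,88 92.5:172,89 95:170,89 97.5:170,87
wrist -0.01 -0.0426
20:76,30 22.5:75,29 25:81,33 27.5:84,34 30:83,33 32.5:85,33 35:85,35 37.5:85,35 40:85,35 42.5:86,36 45:87,37 47.5:86,32 50:147,148 52.5:147,148 55:91,34 57.5:144,
[... 1725 characters left out ...]
56 -35:56,56 -32:57,58 24:67,73 27:68,75 30:66,70 33:62,59 36:58,51 39:62,58 42:65,65 45:73,76 48:71,77 51:73,77 54:72,72 57:68,65 60:69,68 63:73,77 66:76,81 69:77,83 72:85,84 75:111,90 78:135,98 81:152,105 84:163,101 87:168,98 90:169,99 93:168,96 96:169,99 99:170,98
top -0.01 -0.0426
-80:60,62 -77:63,65 -74:58,63 -71:62,68 -68:57,65 -65:55,60 -62:58,63 -59:58,63 -56:59,62 -53:58,60 -50:54,57 -47:56,58 -44:54,57 -41:55,58 -38:55,57 -35:57,59 -32:55,55 24:58,61 27:62,64 30:60,61 33:62,64 36:63,67 39:62,64 42:65,65 45:64,65 48:66,65 51:72,77 54:78,86 57:78,87 60:78,86 63:74,78 66:69,70 69:74,75 72:80,89 75:84,92 78:85,93 81:92,95 84:124,98 87:160,100 90:177,104 93:179,107 96:178,105 99:179,106
```

Call:
{"method": "arm_command", "body": {"plan": [[0, 0, 0, 0, 0, 2.3, 0.75], [-0.0366, 0.0044, 0, 0, 0, 0, 0.75], [-0.0366, 0.0044, 0, 0, 0, 0, 0.75], [-0.0366, 0.0044, 0, 0, 0, 0, 0.75], [-0.0366, 0.0044, 0, 0, 0, 0, 0.75], [0, 0, 0.03, 0, 0, 0, 0.75], [0, 0, 0.03, 0, 0, 0, 0.75], [0, 0, 0.0165, 0, 0, 0, 0.75], [0, 0, 0, 0, 0, 0, 0.75], [0, 0, 0, 0, 0, 0, 0.75]]}}

```text
time_s: 25.25
tool_pos: [0.486, -0.2475, 0.0202]
tcp_rot: [0.746, 0.666, -0.0, -0.0]
contact_force: [1.0, -0.2, -0.3]
finger_gap: 0.0346
finger_force: 40.3
```

```bash
python3 - <<'E'
from h import *
s=st();Rm=R.from_quat(s["tcp_rot"]).as_matrix();p=s["tool_pos"];t=np.array([.486,-.2473,p[2]])
print("fix",(Rm.T@(t-p)).round(4),"yaw",np.degrees(np.arctan2(Rm[1,1],Rm[0,1])).round(2))
e=env.camera("wrist");cv2.imwrite("pics/w12.png",e["color"][:,:,::-1])
c=e["color"][130:330,160:400,::-1];cv2.imwrite("pics/w12c.png",cv2.resize(c,(720,600),interpolation=2))
# where do the posts project
a=np.radians(-6.4);ex=np.array([np.cos(a),np.sin(a),0]);ey=np.array([-np.sin(a),np.cos(a),0]);o=np.array([.4862,-.2455,.028])
for x in(-19.75,19.75):print(x,[((proj(e,o+ex*x/1000+ey*y/1000,1)-[160,130])*3).round().tolist() for y in(30,52)])
E
```

```text
t 25.25 tcp [ 0.486  -0.2475  0.0202] R cols [[0.113, 0.994, -0.0], [0.994, -0.113, -0.0], [-0.0, -0.0, -1.0]] j [ 0.14  0.65  0.39  1.98 -0.42  0.59  0.69] gap 0.0346 F [ 1.  -0.2 -0.3]
fix [ 0.0002  0.     -0.    ] yaw -6.47
-19.75 [[248.0, 174.0], [246.0, 52.0]]
19.75 [[468.0, 174.0], [471.0, 52.0]]
```

View pics/w12c.png

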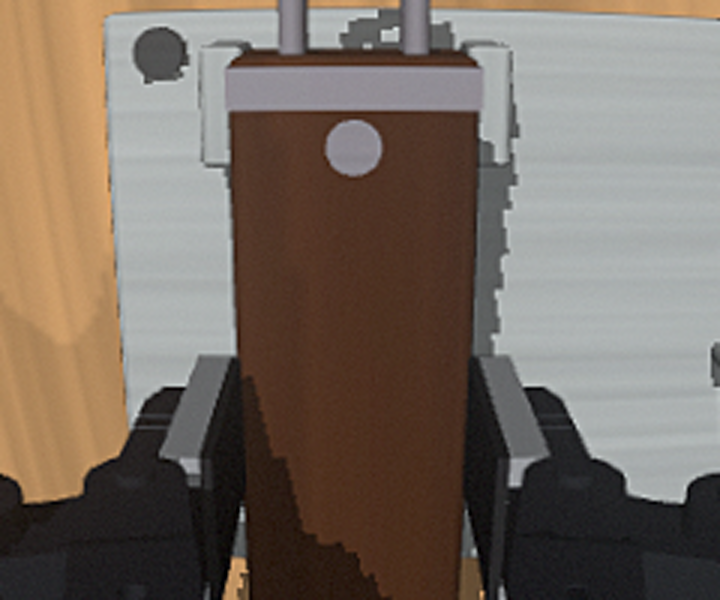

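The crop shows the block centred between the posts: post outer edges at columns 200/512, block at 227/482, within 0.5 mm. The posts sit about 1 mm further along +y, so I'll correct for that and lower.

Call:
{"method": "arm_command", "body": {"plan": [[0.0012, 0.0002, 0.01, 0, 0, 0, 0.75], [0, 0, 0.01, 0, 0, 0, 0.75], [0, 0, 0.007, 0, 0, 0, 0.75], [0, 0, 0.005, 0, 0, 0, 0.75], [0, 0, 0, 0, 0, 0, 0.75]]}}

```text
time_s: 25.8
tool_pos: [0.4861, -0.2462, -0.0126]
tcp_rot: [0.746, 0.666, -0.0, -0.0]
contact_force: [-0.3, -0.1, -1.4]
finger_gap: 0.0344
finger_force: 41.9
```

Call:
{"method": "arm_command", "body": {"plan": [[0, 0, 0.002, 0, 0, 0, 0.75], [0, 0, 0, 0, 0, 0, 0.75]]}}

```text
time_s: 26.0
tool_pos: [0.4862, -0.2462, -0.0131]
tcp_rot: [0.746, 0.666, 0.0, 0.0]
contact_force: [-4.3, 1.9, 17.0]
finger_gap: 0.0344
finger_force: 43.7
```

Call:
{"method": "arm_command", "body": {"plan": [[0, 0, 0, 0, 0, 0, 0.45], [0, 0, 0, 0, 0, 0, 0.45], [0, 0, 0, 0, 0, 0, 0.45], [0, 0, -0.015, 0, 0, 0, 0.45], [0, 0, -0.045, 0, 0, 0, 0.45], [0, 0, -0.05, 0, 0, 0, 0.45], [0, 0, -0.05, 0, 0, 0, 0.3], [0, 0, -0.05, 0, 0, 0, 0.3], [0, 0, 0, 0, 0, -8.2, 0.3], [0, 0, 0, 0, 0, -8.2, 0.3]]}}

```text
time_s: 27.0
tool_pos: [0.4872, -0.2463, 0.1975]
tcp_rot: [0.641, 0.768, 0.001, 0.002]
contact_force: [0.0, 1.0, -1.3]
finger_gap: 0.0599
finger_force: 0.0
```

Call:
{"method": "arm_command", "body": {"plan": [[0, 0, 0, 0, 0, -8.2, 0.3], [0, 0, 0, 0, 0, -8.2, 0.3], [0, 0, 0, 0, 0, -8.2, 0.3], [0, 0, 0, 0, 0, -8.2, 0.3], [0, 0, 0, 0, 0, -8.2, 0.3], [0, 0, 0, 0, 0, -8.2, 0.3], [0, 0, 0, 0, 0, -8.2, 0.3], [0, 0, 0, 0, 0, -8.2, 0.3], [0, 0, 0, 0, 0, -8.2, 0.3], [0, 0, 0, 0, 0, 0, 0.3]]}}

```text
time_s: 28.0
tool_pos: [0.4861, -0.2462, 0.1957]
tcp_rot: [0.054, 0.999, 0.0, -0.0]
contact_force: [-0.3, -0.2, 0.0]
finger_gap: 0.0597
finger_force: 0.0
```

```bash
python3 - <<'E'
from h import *
s=st();Rm=R.from_quat(s["tcp_rot"]).as_matrix();p=s["tool_pos"]
print("to bar",(Rm.T@(np.array([.6259,-.2593,p[2]])-p)).round(4),"yaw",np.degrees(np.arctan2(Rm[1,1],Rm[0,1])).round(2))
e=env.camera("wrist");cv2.imwrite("pics/w13.png",e["color"][:,:,::-1])
for q in env.outline_of("skewers","wrist")[:2]:
    P=np.array([onz(e,x,.03,1) for x in rect(q["region"])]);m=P.mean(0);g=max((P[1]-P[0],P[2]-P[1]),key=np.linalg.norm)
    print("rect",round(q["conf"],2),m.round(4),[round(float(np.linalg.norm(P[i]-P[i-1])),4) for i in(1,2)],round(np.degrees(np.arctan2(g[1],g[0]))%180,1))
a=np.radians(-6.4);ex=np.array([np.cos(a),np.sin(a),0]);ey=np.array([-np.sin(a),np.cos(a),0])
for q in env.pinpoint("skewers","wrist")[:2]:
    w=onz(e,q["position"],.02,1)-[.4862,-.2445,.02];print("skew in clamp",(w@ex).round(4),(w@ey).round(4),q["conf"])
im=e["color"].astype(np.float32)
for n,v0,dv,rg,ff in(("along y",0,ey,np.r_[-70:-40:2,44:66:2],ex*.005),("across x",0,ex,np.r_[-30:-10:1,10:30:1],ey*.02)):
    q=np.array([proj(e,np.array([.4862,-.2445,.03])+ff+dv*t/1000,1) for t in rg],np.float32);v=cv2.remap(im,q[:,0],q[:,1],1)[:,0]
    print(n," ".join(f"{t}:{int(c[0])},{int(c[2])}" for t,c in zip(rg,v)))
E
```

```text
t 28.0 tcp [ 0.4861 -0.2462  0.1957] R cols [[-0.994, 0.107, -0.0], [0.107, 0.994, 0.0], [0.0, 0.0, -1.0]] j [ 0.29  0.38  0.13  1.79 -0.06  0.98  1.91] gap 0.0597 F [-0.3 -0.2  0. ]
to bar [-0.1404  0.0019 -0.    ] yaw 83.86
rect 0.86 [0.3118 0.1619 0.03  ] [0.0256, 0.0837] 166.5
skew in clamp 0.0001 0.0031 0.78
skew in clamp -0.006 -0.0001 0.67
along y -70:196,101 -68:102,53 -66:102,54 -64:102,55 -62:103,55 -60:102,56 -58:104,55 -56:77,37 -54:116,112 -52:134,135 -50:136,140 -48:89,60 -46:72,32 -44:72,32 -42:71,33 44:71,31 46:79,51 48:136,139 50:133,136 52:121,117 54:82,70 56:98,104 58:92,99 60:89,93 62:73,73 64:75,76
across x -30:166,168 -29:160,164 -28:112,113 -27:83,81 -26:81,81 -25:82,84 -24:84,85 -23:87,88 -22:94,96 -21:63,54 -20:39,22 -19:53,29 -18:73,35 -17:78,37 -16:78,38 -15:75,38 -14:75,38 -13:75,36 -12:75,38 -11:72,35 10:73,38 11:72,37 12:70,37 13:68,36 14:67,35 15:66,33 16:63,34 17:68,61 18:84,90 19:83,86 20:85,86 21:84,86 22:83,85 23:81,84 24:88,90 25:119,122 26:170,174 27:160,163 28:160,163 29:158,163
```

Flat, seated and centred within about 1 mm. Now to the bar to close the arm.

Call:
{"method": "arm_command", "body": {"plan": [[-0.0351, 0.0005, 0, 0, 0, 0, 0.3], [-0.0351, 0.0005, 0, 0, 0, 0, 0.3], [-0.0351, 0.0005, 0, 0, 0, 0, 0.3], [-0.0351, 0.0004, 0, 0, 0, 0, 0.3], [0, 0, 0.03, 0, 0, 0, 0.3], [0, 0, 0.028, 0, 0, 0, 0.3], [0, 0, 0.01, 0, 0, 0, 0.3], [0, 0, 0, 0, 0, 0, 0.8], [0, 0, 0, 0, 0, 0, 0.8], [0, 0, 0, 0, 0, 0, 0.8]], "newtons": 30}}

```text
time_s: 29.15
tool_pos: [0.6266, -0.2595, 0.1293]
tcp_rot: [0.055, 0.998, -0.0, 0.001]
contact_force: [-0.6, 0.2, -0.7]
finger_gap: 0.0308
finger_force: 30.3
```

Call:
{"method": "arm_command", "body": {"plan": [[0.009, 0, -0.0033, 0, 0, 0, 0.8], [0.0121, 0, -0.0032, 0, 0, 0, 0.8], [0.0124, 0, -0.002, 0, 0, 0, 0.8], [0.0125, 0, -0.0007, 0, 0, 0, 0.8], [0.0125, 0, 0.0005, 0, 0, 0, 0.8], [0.0124, 0, 0.0018, 0, 0, 0, 0.8], [0.0122, 0, 0.003, 0, 0, 0, 0.8], [0.0118, 0, 0.0042, 0, 0, 0, 0.8], [0.0113, 0, 0.0054, 0, 0, 0, 0.8], [0.0107, 0, 0.0064, 0, 0, 0, 0.8]]}}

```text
time_s: 30.15
tool_pos: [0.511, -0.2466, 0.1194]
tcp_rot: [0.055, 0.999, -0.0, 0.003]
contact_force: [-5.4, 5.8, 18.8]
finger_gap: 0.0308
finger_force: 35.8
```

Call:
{"method": "arm_command", "body": {"plan": [[0.01, 0, 0.0075, 0, 0, 0, 0.8], [0.0093, 0, 0.0085, 0, 0, 0, 0.8], [0.0084, 0, 0.0094, 0, 0, 0, 0.8], [0.0074, 0, 0.0101, 0, 0, 0, 0.8], [0.0063, 0, 0.0108, 0, 0, 0, 0.8], [0.0052, 0, 0.0114, 0, 0, 0, 0.8], [0.003, 0, 0.009, 0, 0, 0, 0.8], [0, 0, 0, 0, 0, 0, 0.8]]}}

```text
time_s: 30.95
tool_pos: [0.456, -0.2402, 0.0486]
tcp_rot: [0.055, 0.998, 0.001, -0.003]
contact_force: [-12.8, 4.0, 3.3]
finger_gap: 0.0306
finger_force: 55.3
```

Call:
{"method": "arm_command", "body": {"plan": [[0, 0, 0.002, 0, 0, 0, 0.8], [0, 0, 0, 0, 0, 0, 0.3], [0, 0, 0, 0, 0, 0, 0.3], [0, 0, 0, 0, 0, 0, 0.3], [0, 0, -0.03, 0, 0, 0, 0.3], [0, 0, -0.045, 0, 0, 0, 0.3], [0, 0, -0.045, 0, 0, 0, 0.3], [0.03, 0, -0.03, 0, 0, 0, 0.3], [0, 0, 0, 0, 0, 0, 0.3], [0, 0, 0, 0, 0, 0, 0.3]]}}

```text
time_s: 31.95
tool_pos: [0.4313, -0.2384, 0.1981]
tcp_rot: [0.055, 0.998, -0.0, 0.001]
contact_force: [-0.2, -0.1, 0.4]
finger_gap: 0.0597
finger_force: 0.0
```

```bash
python3 - <<'E'
from h import *
s=st();a=np.radians(-6.4);ex=np.array([np.cos(a),np.sin(a),0]);ey=np.array([-np.sin(a),np.cos(a),0]);o=np.array([.4862,-.2450,0])
rs={}
for c,f in(("wrist",1),("top",0),("scene",0)):
    e=env.camera(c)
    for t in("bar","skewers","hinge"):
        for q in env.pinpoint(t,c)[:3]:
            w=onz(e,q["position"],{"bar":.0846,"skewers":.02,"hinge":.05}[t],f)-o
            if np.linalg.norm(w[:2])<.13: print(c,t,round(q["conf"],2),"clamp xy",(w@ex).round(4),(w@ey).round(4)); rs.setdefault(t,[]).append(ray(e,q["position"],f))
    if f:
        im=e["color"].astype(np.float32);cv2.imwrite("pics/w14.png",e["color"][:,:,::-1])
        for n,dv,rg,ff in(("y",ey,np.r_[-66:-44:2,44:66:2],ex*.012),("x",ex,np.r_[-30:-10:1,10:30:1],ey*.02)):
            q=np.array([proj(e,o+[0,0,.03]+ff+dv*t/1000,1) for t in rg],np.float32);v=cv2.remap(im,q[:,0],q[:,1],1)[:,0]
            print(n," ".join(f"{t}:{int(k[0])},{int(k[2])}" for t,k in zip(rg,v)))
for t in rs:
    if len(rs[t])>1:
        x,e=tri(rs[t]);print(t,"tri clamp",((x-o)@ex).round(4),((x-o)@ey).round(4),x[2].round(4),e)
E
```

```text
t 31.95 tcp [ 0.4313 -0.2384  0.1981] R cols [[-0.994, 0.109, 0.003], [0.109, 0.994, -0.001], [-0.003, -0.001, -1.0]] j [ 0.31  0.3   0.13  1.91 -0.05  0.93  1.93] gap 0.0597 F [-0.2 -0.1  0.4]
wrist bar 0.83 clamp xy -0.034 0.0019
wrist skewers 0.94 clamp xy -0.0011 0.0025
wrist hinge 0.67 clamp xy 0.0908 -0.0008
y -66:119,63 -64:134,68 -62:139,73 -60:106,57 -58:99,51 -56:84,42 -54:96,85 -52:134,137 -50:134,137 -48:109,104 -46:67,27 44:70,35 46:73,42 48:129,130 50:131,135 52:127,128 54:107,85 56:163,99 58:164,84 60:161,84 62:163,85 64:165,86
x -30:89,91 -29:97,99 -28:101,101 -27:100,99 -26:84,83 -25:83,84 -24:72,67 -23:51,38 -22:40,24 -21:42,27 -20:41,24 -19:46,29 -18:57,33 -17:59,35 -16:57,34 -15:55,33 -14:53,34 -13:55,35 -12:53,34 -11:53,34 10:71,34 11:71,34 12:69,37 13:69,35 14:68,34 15:66,32 16:66,39 17:74,71 18:81,83 19:82,85 20:77,79 21:84,87 22:132,137 23:156,161 24:159,163 25:157,160 26:157,160 27:157,160 28:156,161 29:155,160
top bar 0.56 clamp xy -0.0292 -0.0058
top skewers 0.93 clamp xy 0.0038 0.0011
top skewers 0.59 clamp xy -0.0344 -0.0028
top hinge 0.64 clamp xy 0.0871 0.0016
scene bar 0.83 clamp xy -0.0369 0.0052
scene skewers 0.7 clamp xy 0.006 0.0068
scene hinge 0.9 clamp xy 0.0951 -0.0006
bar tri clamp -0.0324 0.0009 0.0882 [2.8, 6.9, 5.1]
skewers tri clamp -0.0089 0.0009 0.0135 [9.6, 12.9, 26.0, 7.0]
hinge tri clamp 0.0903 -0.0004 0.0466 [2.3, 3.3, 1.6]
```

Bar at about (-32, 1, 88) mm in the clamp frame, matching joint ≈ 0.2 on the set. The set is flat and centred (ends at −54.5 and +54 mm), and the gripper is clear. Handing in.

```bash
python3 -c "
from cell import env
print(env.close_job())"
```

```text
the job is handed in; nothing more can be done
None
```

The job is handed in: the larger skewer set lies flat and centred in the nearer clamp's cradle with the arm swung over and its pad holding it down, at about 32 s on the robot's clock. No verdict came back.

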